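# Put the insulated sockets back on their strip in order of size

### The arm

A 7-joint arm with a two-finger parallel gripper is mounted at the origin on the work surface. World frame = base frame: x ahead of the robot, y to its left, z up, the work surface at z = 0. Lengths are in m, angles in degrees, forces in N, time in s.
With the tool pointing down it reaches from about 0.425 to 0.925 m from the base axis. Payload 6.8 kg.
Tool frame: the origin (TCP) lies at the very end of the fingers, on their centre line; the grasp point (between the pads) lies 19 mm behind it; z points along the fingers, y is the line along which they close (so a half turn about z gives the same grasp; the last joint's range is limited). The gripper opens to 88 mm and grips with 3 to 60 N. Pads are 20 mm wide; open, the fingers measure 115 mm over their backs; the gripper's body (75 mm by 178 mm) begins 61 mm behind the grasp point.
Start: joints at [67.947, 27.33, 1.283, 89.118, -0.659, 63.558, -4.761], TCP at [0.184, -0.649, 0.223] pointing down, gripper open.
Joint ranges: [-169.35, 169.35], [-19.33, 120.38], [-80.79, 83.38], [13.8, 139.57], [-78.32, 258.32], [9.67, 109.79], [-169.56, 169.56]. Speed limits (degrees/s): [136.94, 136.94, 180, 180, 180, 180, 180].

### API

Orientations are given as a 3x3 rotation matrix whose columns are the frame's x, y, z axes.
In Python, from bench import ctrl gives the robot as it stands.
- The arm moves only by the tool jog_arm, never from a script. Its argument "moves" is a list of rows, each a list of 7 numbers: the closure, from 0 (fully open) to 1 (shut), then the shift along the tool's x, y, z in cm, then the turn, a rotation vector about the tool's x, y, z in rad. In form: [[gripper, x, y, z, rx, ry, rz], ...]. A call has 1 to 12 rows; each row is the pose to reach, as a shift and turn from the pose commanded when the call began, along the tool's axes at that moment; what a row does not reach only later rows make up. A row lasts 1/12 s, in which the tool goes at most 41.7 mm and 7.16 degrees, less where a joint would pass 70% of its speed; a pose out of reach is approached as far as the arm can. A call with a gripper value outside its range is refused whole. The fingers move at their own pace and stop on an object; the grip force is fixed at half the most. Time passes only in rows, so rows that repeat a pose let the fingers close. It gives the time, the measured TCP pose, the force, the opening and the grip force at its end, in the units of the state.
- ctrl.observe(): the state, without advancing time (a new reading comes with each control period).
- ctrl.capture(name): name is "side" or "top" or "wrist"; returns the picture (384x512x3 uint8, red, green, blue); there is no depth.
- ctrl.camera_model(name): a dict with "vfov" (degrees; the focal length in pixels is half the picture's height over the tangent of half this angle, whatever the lens; pixels are square), "cx", "cy" (the principal point, pixels), "k1" (the pictures are not rectified: a ray, as slopes to the right and down, at radius r is drawn at 1 + k1 r^2 times it, then the intrinsics apply), "extrinsics" (4x4, takes a point from camera to world coordinates); the wrist camera has in their place "tool_from_camera" (4x4, takes a point from camera to tool coordinates, whose origin is the TCP and whose axes are the flange's). Camera axes: x right, y down, z forward; pixel columns grow to the right and rows downward; lengths in m; the calibration is good to about 2 mm. A picture is of the moment at which its call begins: read the wrist's pose just before it. camera_model takes no time and is no camera call.
- ctrl.sign_off(): hands the job in; it is judged then, once.
The state is a dict: "time_s": time; "q": joint angles; "dq": joint speeds; "tau": joint torques, N m; "ee_pos": TCP position; "tool_rot": TCP orientation; "force": force on the tool from outside, world axes, zero at the start; "wrist_torque": the same for the moment, N m; "grip_width": finger opening in m; "grip_force": force on a finger pad.
Only numpy, scipy, OpenCV 4.12 (cv2) and the standard library are available. Lean on these libraries where they do the work, as an engineer would, in place of code of your own. Each camera call takes 0.05 s, during which the arm holds its last target. There are 200 camera calls.

### The job

Stand the four loose orange sockets on the round marks of the aluminium strip, one socket centred on each mark and upright with its mouth up, in order of size: the largest on the mark next to the round knob, then the next smaller and so on, the smallest at the far end. Leave the multimeter where it lies.

Things in the scene. Friction and masses are not known exactly. Their poses are not given: they have to be found in the camera images.
- socket_a: the largest of four drive sockets: a plain upright orange-jacketed cylinder, 40 mm in diameter and 60 mm tall, solid to the grip, with a dark hexagonal mouth and a steel rim on top (all four look alike but for size). Loose, about 210 g (may be a third more or less). Origin at the centre of its underside, z up through the mouth.
- socket_b: the second largest of four drive sockets: a plain upright orange-jacketed cylinder, 34 mm in diameter and 55 mm tall, solid to the grip, with a dark hexagonal mouth and a steel rim on top (all four look alike but for size). Loose, about 150 g (may be a third more or less). Origin at the centre of its underside, z up through the mouth.
- socket_c: the second smallest of four drive sockets: a plain upright orange-jacketed cylinder, 28 mm in diameter and 50 mm tall, solid to the grip, with a dark hexagonal mouth and a steel rim on top (all four look alike but for size). Loose, about 100 g (may be a third more or less). Origin at the centre of its underside, z up through the mouth.
- socket_d: the smallest of four drive sockets: a plain upright orange-jacketed cylinder, 22 mm in diameter and 45 mm tall, solid to the grip, with a dark hexagonal mouth and a steel rim on top (all four look alike but for size). Loose, about 70 g (may be a third more or less). Origin at the centre of its underside, z up through the mouth.
- mark_1: one of four alike flat painted marks (dark ring 48 mm across, centre dot) in a row, 65 mm apart, on a fixed aluminium strip (345 x 64 mm, 12 mm high); this one is at one end of the row, the row running mark_1, 2, 3, 4. Origin at its centre on the strip's top, 12 mm above the table; y along the row from mark_4 towards mark_1, x across the strip, z up.
- mark_2: one of four alike flat painted marks (dark ring 48 mm across, centre dot) in a row, 65 mm apart, on a fixed aluminium strip (345 x 64 mm, 12 mm high); this one is between mark_1 and mark_3, the row running mark_1, 2, 3, 4. Origin at its centre on the strip's top, 12 mm above the table; y along the row from mark_4 towards mark_1, x across the strip, z up.
- mark_3: one of four alike flat painted marks (dark ring 48 mm across, centre dot) in a row, 65 mm apart, on a fixed aluminium strip (345 x 64 mm, 12 mm high); this one is between mark_2 and mark_4, the row running mark_1, 2, 3, 4. Origin at its centre on the strip's top, 12 mm above the table; y along the row from mark_4 towards mark_1, x across the strip, z up.
- mark_4: one of four alike flat painted marks (dark ring 48 mm across, centre dot) in a row, 65 mm apart, on a fixed aluminium strip (345 x 64 mm, 12 mm high); this one is at the other end of the row, the row running mark_1, 2, 3, 4. Origin at its centre on the strip's top, 12 mm above the table; y along the row from mark_4 towards mark_1, x across the strip, z up.
- end_knob: fixed round black knob, 26 mm in diameter, 30 mm high, on one end of the strip, in line with the marks, 52.5 mm beyond the last mark's centre (beside mark_1 at some starts, beside mark_4 at others). The strip's other end has instead a low dark rectangular plate, 34 x 26 mm, 7 mm high with its screw. Origin at the knob's foot on the strip's top.
- multimeter: green and black hand-held multimeter lying on the table among the sockets, 150 mm long (its x axis), 74 mm wide, 34 mm thick (44 mm over its dial), loose, about 380 g. Origin at the centre of its underside. To be left alone.

How it is judged (in metres and radians):
At the end, for the whole second after the job is handed in: Counting from the knob end, the sockets stand largest to smallest on the four marks, each with its axis within 12 mm of its mark's centre, its underside on the strip (within 5 mm), upright mouth up within 0.12 rad (7 degrees), released and at rest (((horizontal distance between end_knob and mark_1 below 0.1 m and horizontal distance between socket_a and mark_1 below 0.012 m and z of socket_a in the frame of mark_1 between -0.005 and 0.005 m and horizontal distance between socket_b and mark_2 below 0.012 m and z of socket_b in the frame of mark_2 between -0.005 and 0.005 m and horizontal distance between socket_c and mark_3 below 0.012 m and z of socket_c in the frame of mark_3 between -0.005 and 0.005 m and horizontal distance between socket_d and mark_4 below 0.012 m and z of socket_d in the frame of mark_4 between -0.005 and 0.005 m) or (horizontal distance between end_knob and mark_4 below 0.1 m and horizontal distance between socket_a and mark_4 below 0.012 m and z of socket_a in the frame of mark_4 between -0.005 and 0.005 m and horizontal distance between socket_b and mark_3 below 0.012 m and z of socket_b in the frame of mark_3 between -0.005 and 0.005 m and horizontal distance between socket_c and mark_2 below 0.012 m and z of socket_c in the frame of mark_2 between -0.005 and 0.005 m and horizontal distance between socket_d and mark_1 below 0.012 m and z of socket_d in the frame of mark_1 between -0.005 and 0.005 m)) and angle between each of socket_a, socket_b, socket_c, socket_d's own z axis and vertical below 0.12 rad and linear speed of each of socket_a, socket_b, socket_c, socket_d below 0.02 m/s and angular speed of each of socket_a, socket_b, socket_c, socket_d below 0.2 rad/s); the robot touches nothing.
It fails at once if the multimeter is shifted by more than 20 mm (distance of multimeter from where it was at the start of the episode above 0.02 m).
It also fails if it takes over 109 s, if anything falls off the work surface, if the arm or the gripper's body presses on something with over 40 N, if the wrist force passes 120 N, or if a joint passes its speed limit or range.

## Working session

There is one attempt and no reset: what is moved stays moved. The work goes in short steps, Python scripts to look and compute and a tool call to move; the robot and the scene stay as the last step left them, time stands still between calls to the robot, and variables do not carry over. Pictures are saved under pics/ and viewed, at most 14 in all, crops included, and the job is handed in when it is done.

Besides the shell and the picture viewer there is one more tool, called after "Call:" as a command line: name --pt "numbers of a row" for each row, then --argument value for the rest. jog_arm: Moves the arm, as the interface text tells. Its arguments: {"type":"object","properties":{"moves":{"type":"array","items":{"type":"array","items":{"type":"number"}}}},"required":["moves"]}

```bash
mkdir -p pics
python3 - <<'E'
from bench import ctrl
import cv2
s=ctrl.observe();print(s)
for n in("top","side"):
    m=ctrl.camera_model(n);print(n,m)
    cv2.imwrite(f"pics/{n}0.png",ctrl.capture(n)[:,:,::-1])
print(ctrl.camera_model("wrist"))
E
```

```text
{'time_s': 0.0, 'q': array([67.94881858, 27.37440302,  1.27982371, 89.17610457, -0.65804353,
       63.55969692, -4.76305831]), 'dq': array([ 0.09635422,  0.07620049, -0.00453673, -0.05401444, -0.01191808,
        0.06098899,  0.06766139]), 'tau': array([ 2.77764566e-04, -5.82852030e+01,  1.53480504e+00, -2.72609067e+01,
       -5.43839915e-02,  1.69871858e-02,  1.21250109e-04]), 'ee_pos': array([ 0.18426091, -0.64874346,  0.22171426]), 'tool_rot': array([[ 9.61944205e-01,  2.73245224e-01, -6.28095529e-04],
       [ 2.73245908e-01, -9.61942745e-01,  1.68176534e-03],
       [-1.44657589e-04, -1.78938896e-03, -9.99998389e-01]]), 'force': array([-0.31093467, -0.17261683,  0.21431262]), 'wrist_torque': array([-0.00237412,  0.00749574, -0.00618139]), 'grip_force': 0.0, 'grip_width': 0.08779139015954951}
top {'vfov': 46.119683283824365, 'cx': 247.78559984526115, 'cy': 192.42751400414969, 'k1': -0.0707108639441419, 'extrinsics': array([[-0.01381117, -0.99932872,  0.03393166,  0.48514612],
       [-0.99987018,  0.01408439,  0.00782612,  0.00366026],
       [-0.00829878, -0.03381916, -0.99939
[... 221 characters left out ...]
419728, -0.36228265,  0.47118788, -0.0816641 ],
       [-0.59427392,  0.47642715, -0.64796272,  0.83613272],
       [ 0.01025896, -0.80110452, -0.59843655,  0.81891949],
       [ 0.        ,  0.        ,  0.        ,  1.        ]])}
{'vfov': 61.70844013740026, 'cx': 255.27427635297988, 'cy': 192.2912555654881, 'k1': 0.01086602274484942, 'tool_from_camera': array([[-3.61805723e-04, -9.58906840e-01, -2.83720887e-01,
         7.73107523e-02],
       [ 9.99999599e-01, -5.79301433e-04,  6.82679835e-04,
         4.70455235e-04],
       [-8.18986279e-04, -2.83720526e-01,  9.58906665e-01,
        -1.61498985e-01],
       [ 0.00000000e+00,  0.00000000e+00,  0.00000000e+00,
         1.00000000e+00]])}
```

View pics/top0.png

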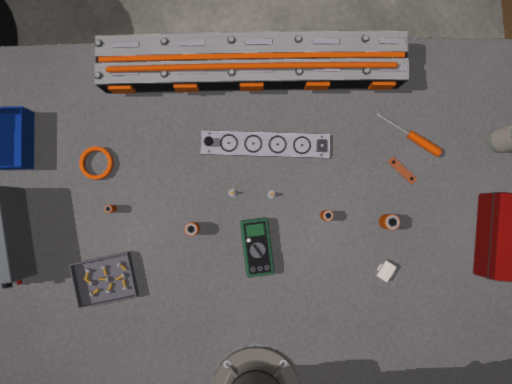

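View pics/side0.png

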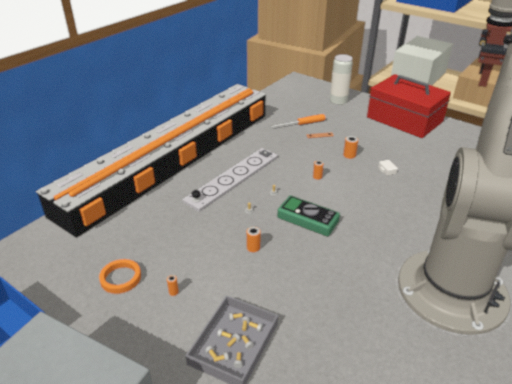

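```bash
cat > h.py <<'E'
import numpy as np,cv2
from bench import ctrl
def K(m,h=384):
    f=h/2/np.tan(np.radians(m["vfov"]/2)); return f,m["cx"],m["cy"]
def und(m,u,v):
    f,cx,cy=K(m);d=np.array([(u-cx)/f,(v-cy)/f]);p=d.copy()
    for _ in range(20):p=d/(1+m["k1"]*(p@p))
    return np.array([*p,1.])
def ext(name,s=None):
    m=ctrl.camera_model(name)
    if name!="wrist":return m,m["extrinsics"]
    T=np.eye(4);T[:3,:3]=s["tool_rot"];T[:3,3]=s["ee_pos"];return m,T@m["tool_from_camera"]
def cast(name,u,v,z,s=None):
    m,T=ext(name,s);d=T[:3,:3]@und(m,u,v);o=T[:3,3];return o+d*(z-o[2])/d[2]
def proj(name,P,s=None):
    m,T=ext(name,s);c=np.linalg.inv(T)@np.array([*P,1]);p=c[:2]/c[2];f,cx,cy=K(m)
    p=p*(1+m["k1"]*(p@p));return p*f+[cx,cy]
def blobs(img,amin=20,amax=1500):
    hsv=cv2.cvtColor(img,cv2.COLOR_RGB2HSV);o=cv2.inRange(hsv,(3,150,70),(18,255,255))
    n,l,st,c=cv2.connectedComponentsWithStats(o)
    return [(st[i],c[i]) for i in range(1,n) if amin<st[i][4]<amax]
E
python3 - <<'E'
from h import *
t=cv2.imread("pics/top0.png");s=cv2.imread("pics/side0.png")
for n,i in(("top",t),("side",s)):
    print(n)
    for st,c in blobs(i[:,:,::-1].copy()):print(st,c.round(1))
cr=[cv2.resize(t[y-18:y+18,x-18:x+18],(200,200),interpolation=cv2.INTER_CUBIC) for x,y in((110,209),(192,229),(328,215),(390,222))]
st=cv2.resize(t[125:165,195:335],(800,229),interpolation=cv2.INTER_CUBIC)
cv2.imwrite("pics/c1.png",np.vstack([np.hstack(cr),st]))
for u,v in((208,141),(229,143),(253,144),(277.5,145),(302,145.5)):print(cast("top",u,v,.012))
E
```

```text
top
[304  81  26   9 214] [316.6  85. ]
[368  81  28   9 208] [381.7  84.7]
[173  83  26   9 207] [185.8  87.1]
[239  82  25   9 207] [251.3  85.8]
[107  85  28   8 196] [120.6  88.5]
[407 131  35  25 325] [424.5 143.3]
[ 79 146  34  34 426] [ 95.5 162.6]
[390 158  23  25 127] [401.5 169.8]
[110 205   7   7  30] [113.1 208.3]
[321 211   5   9  24] [322.5 214.5]
[379 215  11  14  79] [383.  220.8]
[194 223   5  11  23] [196.8 227.1]
side
[  54   89  198  111 1466] [149.6 147. ]
[249 100  15  22 235] [256.1 110.1]
[299 115  26   9 151] [311.7 119. ]
[216 119  17  23 275] [224.  129.9]
[178 141  19  25 334] [187.  152.8]
[344 141  13  17 172] [349.9 149.5]
[314 165   8  14  98] [317.5 171.7]
[133 166  22  28 403] [143.7 179.4]
[ 79 197  27  30 505] [ 92.3 211.1]
[247 234  13  18 194] [253.1 242.6]
[100 260  41  33 651] [119.7 276. ]
[168 281  10  14 110] [172.7 287.5]
[0.66465613 0.11736509 0.012     ]
[0.65838426 0.06131494 0.012     ]
[ 0.65472702 -0.00265504  0.012     ]
[ 0.65110669 -0.06790438  0.012     ]
[ 0.64887976 -0.13320764  0.012     ]
```

View pics/c1.png

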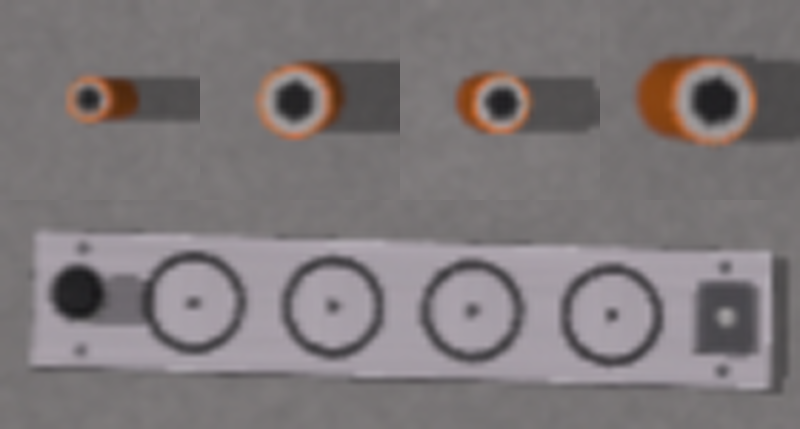

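The top view shows the knob at the left end (+y). The sockets from left to right are d (107.8,208.4), b (190.7,228.8), c (328.0,215.0) and a (392.3,221.6). The mark dots are at about (228.4,142.6), (252.9,143.1), (277.2,143.8) and (301.7,144.7).

Run:
```python
from h import *
S=dict(a=(392.3,221.6,.06),b=(190.7,228.8,.055),c=(328,215,.05),d=(107.8,208.4,.045))
for k,(u,v,h) in S.items():
    P=cast("top",u,v,h);print(k,P[:2].round(4),"side centre",proj("side",[P[0],P[1],h/2]).round(1))
M=np.array([cast("top",u,v,.012)[:2] for u,v in((228.36,142.6),(252.87,143.1),(277.2,143.8),(301.7,144.7))])
c=M.mean(0);d=np.linalg.svd(M-c)[2][0];d*=np.sign(d[1])
print("dir",d,"centre",c, "fitted",[ (c+d*.065*k).round(4) for k in(1.5,.5,-.5,-1.5)])
for u,v in((100,100),(400,90)):print("rail front ~",cast("top",u,v-10,.0)[:2])
s=ctrl.observe();R=s["tool_rot"]
D=np.column_stack([d[0]*np.array([1,0])+0,]) if 0 else 0
x=np.array([d[0],d[1],0]);Rd=np.column_stack([x,np.cross([0,0,-1],x),[0,0,-1]])
from scipy.spatial.transform import Rotation as Q
print("turn",Q.from_matrix(R.T@Rd).as_rotvec())
P=cast("top",392.3,221.6,.06);print("a in tool cm",R.T@(np.array([P[0],P[1],.222])-s["ee_pos"])*100)
cv2.imwrite("pics/w0.png",ctrl.capture("wrist")[:,:,::-1])
```

```text
a [ 0.4444 -0.3555] side centre [349.5 146.2]
b [0.4333 0.16  ] side centre [252.4 238.5]
c [ 0.4636 -0.1924] side centre [317.1 169. ]
d [0.4882 0.3777] side centre [171.9 284.4]
dir [0.04320348 0.99906629] centre [ 0.65549974 -0.03473537] fitted [array([0.6597, 0.0627]), array([ 0.6569, -0.0023]), array([ 0.6541, -0.0672]), array([ 0.6513, -0.1321])]
rail front ~ [0.81274914 0.41427012]
rail front ~ [ 0.82750325 -0.40679677]
turn [-1.44101742e-03 -8.79758990e-04 -1.25076749e+00]
a in tool cm [ 3.30319438e+01 -2.11066145e+01  9.90937091e-03]
```

View pics/w0.png

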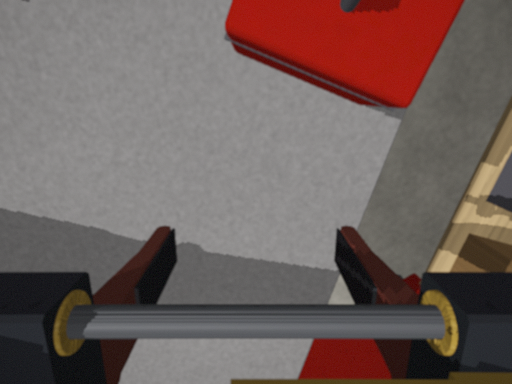

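The wrist view shows the open fingers and the red toolbox, with a clear way to the sockets.

Call:
jog_arm --pt "0 33.0 -21.1 0 0 0 -1.25" --pt "0 33.0 -21.1 0 0 0 -1.25" --pt "0 33.0 -21.1 0 0 0 -1.25" --pt "0 33.0 -21.1 0 0 0 -1.25" --pt "0 33.0 -21.1 0 0 0 -1.25" --pt "0 33.0 -21.1 0 0 0 -1.25" --pt "0 33.0 -21.1 0 0 0 -1.25" --pt "0 33.0 -21.1 0 0 0 -1.25" --pt "0 33.0 -21.1 0 0 0 -1.25" --pt "0 33.0 -21.1 0 0 0 -1.25" --pt "0 33.0 -21.1 0 0 0 -1.25" --pt "0 33.0 -21.1 0 0 0 -1.25"

```text
time_s: 1.15
ee_pos: [0.4446, -0.3554, 0.2224]
tool_rot: [[0.043, 0.999, -0.0], [0.999, -0.043, 0.0], [0.0, -0.0, -1.0]]
force: [-0.5, -0.6, -0.9]
grip_width: 0.088
grip_force: 0.0
```

```bash
cat > go.py <<'E'
import sys
from h import *
from scipy.spatial.transform import Rotation as Q
T=dict(a=(.4444,-.3555),b=(.4333,.16),c=(.4636,-.1924),d=(.4882,.3777),m1=(.6597,.0627),m2=(.6569,-.0023),m3=(.6541,-.0672),m4=(.6513,-.1321))
s=ctrl.observe();R=s["tool_rot"]
x=np.array([.0432,.99907,0]);Rd=np.column_stack([x,np.cross([0,0,-1],x),[0,0,-1]])
print("t",round(s["time_s"],2),"pos",s["ee_pos"].round(4),"w",round(s["grip_width"],4),"F",s["force"].round(1),"turn",Q.from_matrix(R.T@Rd).as_rotvec().round(3))
for k in sys.argv[1:]:
    print(k,(R.T@(np.array([*T[k],s["ee_pos"][2]])-s["ee_pos"])*100).round(2))
E
python3 go.py a m1
python3 - <<'E'
from h import *
s=ctrl.observe();im=ctrl.capture("wrist")
for st,c in blobs(im,200,20000):print(st,c)
print(proj("wrist",[.4444,-.3555,.06],s))
cv2.imwrite("pics/w1.png",im[:,:,::-1])
E
```

```text
t 1.15 pos [ 0.4446 -0.3554  0.2224] w 0.088 F [-0.5 -0.6 -0.9] turn [-0. -0. -0.]
a [-0.01 -0.02  0.  ]
m1 [42.71 19.68  0.  ]
[255   0  29  27 309] [266.85436893  16.30420712]
[238 149  37  31 314] [255.58598726 157.84713376]
[ 337  167   62   61 1018] [368.01964637 197.0324165 ]
[ 394  207   65   71 1695] [424.78053097 241.92861357]
[343 228  66  63 510] [375.93921569 264.21764706]
[102 249  46  41 377] [127.71087533 272.94960212]
[255.49899986 174.91852232]
```

View pics/w1.png

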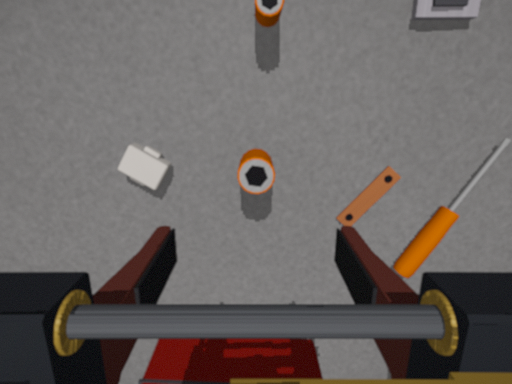

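Call:
jog_arm --pt "0 0 0 4 0 0 0" --pt "0 0 0 8 0 0 0" --pt "0 0 0 12 0 0 0" --pt "0 0 0 15 0 0 0" --pt "0 0 0 18 0 0 0" --pt "0 0 0 20.2 0 0 0" --pt "0 0 0 20.2 0 0 0" --pt "1 0 0 20.2 0 0 0" --pt "1 0 0 20.2 0 0 0" --pt "1 0 0 20.2 0 0 0" --pt "1 0 0 20.2 0 0 0" --pt "1 0 0 20.2 0 0 0"

```text
time_s: 2.2
ee_pos: [0.4449, -0.3569, 0.022]
tool_rot: [[0.045, 0.999, 0.002], [0.999, -0.045, -0.002], [-0.002, 0.002, -1.0]]
force: [0.2, -0.4, 0.5]
grip_width: 0.0579
grip_force: 0.0
```

Call:
jog_arm --pt "1 0 0 0 0 0 0" --pt "1 0 0 0 0 0 0" --pt "1 0 0 0 0 0 0" --pt "1 0 0 0 0 0 0" --pt "1 0 0 0 0 0 0" --pt "1 0 0 0 0 0 0" --pt "1 0 0 -2 0 0 0" --pt "1 0 0 -5 0 0 0" --pt "1 0 0 -8 0 0 0" --pt "1 0 0 -11 0 0 0" --pt "1 0 0 -14 0 0 0" --pt "1 0 0 -14 0 0 0"

```text
time_s: 3.2
ee_pos: [0.4469, -0.3578, 0.166]
tool_rot: [[0.044, 0.999, 0.007], [0.999, -0.044, -0.005], [-0.005, 0.007, -1.0]]
force: [1.0, -0.7, -1.0]
grip_width: 0.0397
grip_force: 30.0
```

```bash
python3 go.py m1
```

```text
t 3.2 pos [ 0.4469 -0.3578  0.166 ] w 0.0397 F [ 1.  -0.7 -1. ] turn [ 0.007  0.005 -0.001]
m1 [42.95 19.41 -0.07]
```

Call:
jog_arm --pt "1 42.7 19.7 0 0 0 0" --pt "1 42.7 19.7 0 0 0 0" --pt "1 42.7 19.7 0 0 0 0" --pt "1 42.7 19.7 0 0 0 0" --pt "1 42.7 19.7 0 0 0 0" --pt "1 42.7 19.7 0 0 0 0" --pt "1 42.7 19.7 0 0 0 0" --pt "1 42.7 19.7 0 0 0 0" --pt "1 42.7 19.7 0 0 0 0" --pt "1 42.7 19.7 0 0 0 0" --pt "1 42.7 19.7 0 0 0 0" --pt "1 42.7 19.7 0 0 0 0"

```text
time_s: 4.2
ee_pos: [0.6605, 0.0706, 0.1595]
tool_rot: [[0.036, 0.999, -0.0], [0.999, -0.036, 0.005], [0.005, -0.001, -1.0]]
force: [-0.6, 0.9, -2.1]
grip_width: 0.0396
grip_force: 30.0
```

Call:
jog_arm --pt "1 0 0 0 0 0 0" --pt "1 0 0 0 0 0 0" --pt "1 0 0 0 0 0 0"

```text
time_s: 4.45
ee_pos: [0.659, 0.0596, 0.1595]
tool_rot: [[0.046, 0.999, -0.002], [0.999, -0.046, -0.002], [-0.002, -0.002, -1.0]]
force: [0.4, -0.5, -1.6]
grip_width: 0.0397
grip_force: 30.0
```

```bash
python3 go.py m1;python3 - <<'E'
from h import *
s=ctrl.observe();im=ctrl.capture("wrist")
for m in((.6597,.0627),(.6569,-.0023)):print(proj("wrist",[*m,.012],s))
print(proj("wrist",s["ee_pos"]+[0,0,.038],s))
cv2.imwrite("pics/w2.png",im[:,:,::-1])
E
```

```text
t 4.45 pos [0.659  0.0596 0.1595] w 0.0397 F [ 0.4 -0.5 -1.6] turn [-0.002  0.002 -0.002]
m1 [ 0.31  0.06 -0.  ]
[256.48806332 174.97452026]
[256.60422632 235.57877019]
[256.34334624 281.81701534]
```

View pics/w2.png

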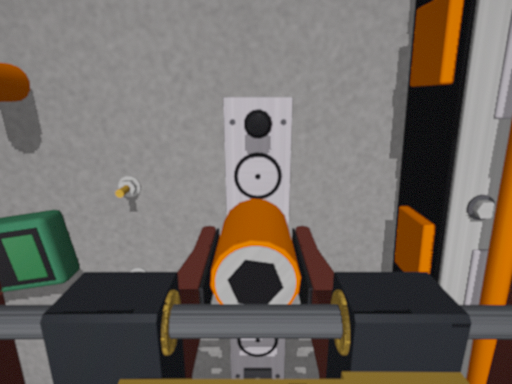

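The mark next to the knob is at (258,176), within 2 px of the prediction. The held socket's mouth is centred at about (256,283), as expected.

Call:
jog_arm --pt "1 0 0 3 0 0 0" --pt "1 0 0 6 0 0 0" --pt "1 0 0 8.5 0 0 0" --pt "1 0 0 10.5 0 0 0" --pt "1 0 0 11.5 0 0 0" --pt "1 0 0 11.5 0 0 0" --pt "1 0 0 11.5 0 0 0" --pt "1 0 0 11.5 0 0 0" --pt "1 0 0 11.5 0 0 0"

```text
time_s: 5.25
ee_pos: [0.6611, 0.0617, 0.0475]
tool_rot: [[0.044, 0.999, 0.003], [0.999, -0.044, 0.0], [0.0, 0.003, -1.0]]
force: [0.8, 0.4, -2.3]
grip_width: 0.0395
grip_force: 30.0
```

```bash
python3 go.py m1
```

```text
t 5.25 pos [0.6611 0.0617 0.0475] w 0.0395 F [ 0.8  0.4 -2.3] turn [ 0.003 -0.    -0.001]
m1 [ 0.1  -0.14 -0.  ]
```

Call:
jog_arm --pt "1 0 0 0.4 0 0 0" --pt "1 0 0 0.8 0 0 0" --pt "1 0 0 1.0 0 0 0" --pt "1 0 0 1.2 0 0 0" --pt "1 0 0 1.3 0 0 0" --pt "1 0 0 1.3 0 0 0" --pt "1 0 0 1.3 0 0 0"

```text
time_s: 5.83
ee_pos: [0.6597, 0.0618, 0.0331]
tool_rot: [[0.044, 0.999, -0.0], [0.999, -0.044, -0.0], [-0.0, -0.0, -1.0]]
force: [-2.9, -0.6, 5.0]
grip_width: 0.0401
grip_force: 30.0
```

Contact with the strip. I'll open and rise straight up.

Call:
jog_arm --pt "0 0 0 0 0 0 0" --pt "0 0 0 0 0 0 0" --pt "0 0 0 0 0 0 0" --pt "0 0 0 0 0 0 0" --pt "0 0 0 -0.5 0 0 0" --pt "0 0 0 -2 0 0 0" --pt "0 0 0 -5 0 0 0" --pt "0 0 0 -8 0 0 0" --pt "0 0 0 -12 0 0 0" --pt "0 0 0 -16 0 0 0" --pt "0 0 0 -16 0 0 0"

```text
time_s: 6.75
ee_pos: [0.6646, 0.0634, 0.2033]
tool_rot: [[0.044, 0.999, 0.015], [0.999, -0.044, 0.003], [0.003, 0.015, -1.0]]
force: [2.1, -0.3, 0.1]
grip_width: 0.0876
grip_force: 0.0
```

```bash
python3 go.py b
```

```text
t 6.75 pos [0.6646 0.0634 0.2033] w 0.0876 F [ 2.1 -0.3  0.1] turn [ 0.015 -0.003 -0.001]
b [  8.64 -23.53  -0.31]
```

Call:
jog_arm --pt "0 8.8 -23.0 0 0 0 0" --pt "0 8.8 -23.0 0 0 0 0" --pt "0 8.8 -23.0 0 0 0 0" --pt "0 8.8 -23.0 0 0 0 0" --pt "0 8.8 -23.0 0 0 0 0" --pt "0 8.8 -23.0 0 0 0 0" --pt "0 8.8 -23.0 0 0 0 0" --pt "0 8.8 -23.0 0 0 0 0" --pt "0 8.8 -23.0 0 0 0 0" --pt "0 8.8 -23.0 0 0 0 0" --pt "0 8.8 -23.0 0 0 0 0"

```text
time_s: 7.67
ee_pos: [0.4352, 0.1593, 0.1928]
tool_rot: [[0.046, 0.999, 0.0], [0.999, -0.046, 0.0], [0.0, 0.0, -1.0]]
force: [0.3, 0.3, -0.6]
grip_width: 0.0876
grip_force: 0.0
```

```bash
cat > chk.py <<'E'
import sys
from h import *
H=dict(a=.06,b=.055,c=.05,d=.045)
k=sys.argv[1];sys.argv=sys.argv[:2]
import go
s=go.s;im=ctrl.capture("wrist")
p=proj("wrist",[*go.T[k],H[k]],s);print("pred mouth",p.round(1))
x,y=p.astype(int);y0=max(y-40,0);cr=im[y0:y+40,x-40:x+40]
n,l,st,c=cv2.connectedComponentsWithStats(cv2.inRange(cr.max(2),0,60))
for i in range(1,n):
    if st[i][4]>40:
        q=c[i]+[x-40,y0];print("dark",q.round(1),st[i][4],cast("wrist",*q,H[k],s)[:2].round(4))
E
python3 chk.py b
```

```text
t 7.67 pos [0.4352 0.1593 0.1928] w 0.0876 F [ 0.3  0.3 -0.6] turn [ 0.    -0.    -0.003]
b [ 0.06 -0.19 -0.  ]
pred mouth [253.6 180.2]
dark [254.1 180.9] 234 [0.4337 0.1593]
```

Agreed within 1 mm. Now to descend and grip.

Call:
jog_arm --pt "0 0 -0.1 4 0 0 0" --pt "0 0 -0.1 8 0 0 0" --pt "0 0 -0.1 11 0 0 0" --pt "0 0 -0.1 14 0 0 0" --pt "0 0 -0.1 16 0 0 0" --pt "0 0 -0.1 17.4 0 0 0" --pt "0 0 -0.1 17.4 0 0 0" --pt "1 0 -0.1 17.4 0 0 0" --pt "1 0 -0.1 17.4 0 0 0" --pt "1 0 -0.1 17.4 0 0 0" --pt "1 0 -0.1 17.4 0 0 0" --pt "1 0 -0.1 17.4 0 0 0"

```text
time_s: 8.72
ee_pos: [0.4336, 0.1599, 0.0195]
tool_rot: [[0.044, 0.999, 0.002], [0.999, -0.044, 0.0], [0.0, 0.002, -1.0]]
force: [1.0, -0.7, -0.1]
grip_width: 0.058
grip_force: 0.0
```

Call:
jog_arm --pt "1 0 0 0 0 0 0" --pt "1 0 0 0 0 0 0" --pt "1 0 0 0 0 0 0" --pt "1 0 0 0 0 0 0" --pt "1 0 0 0 0 0 0" --pt "1 0 0 0 0 0 0" --pt "1 0 0 0 0 0 0"

```text
time_s: 9.3
ee_pos: [0.4333, 0.1599, 0.0188]
tool_rot: [[0.044, 0.999, 0.001], [0.999, -0.044, 0.0], [0.0, 0.0, -1.0]]
force: [1.1, -1.0, 2.8]
grip_width: 0.0337
grip_force: 30.0
```

```bash
python3 go.py m2
```

```text
t 9.3 pos [0.4333 0.1599 0.0188] w 0.0337 F [ 1.1 -1.   2.8] turn [ 0.    -0.    -0.001]
m2 [-1.522e+01  2.306e+01  1.000e-02]
```

Call:
jog_arm --pt "1 0 0 -2 0 0 0" --pt "1 0 0 -5 0 0 0" --pt "1 0 0 -9 0 0 0" --pt "1 0 0 -12 0 0 0" --pt "1 -1 1.5 -14 0 0 0" --pt "1 -3 4.5 -14 0 0 0" --pt "1 -5 7.5 -14 0 0 0" --pt "1 -7 10.6 -14 0 0 0" --pt "1 -9 13.7 -14 0 0 0" --pt "1 -11 16.7 -14 0 0 0" --pt "1 -13 19.7 -14 0 0 0" --pt "1 -14.5 22 -14 0 0 0"

```text
time_s: 10.3
ee_pos: [0.6476, 0.0024, 0.1576]
tool_rot: [[0.046, 0.999, -0.001], [0.999, -0.046, -0.001], [-0.001, -0.001, -1.0]]
force: [-0.2, 0.1, -1.7]
grip_width: 0.0335
grip_force: 30.0
```

Call:
jog_arm --pt "1 -0.7 1.1 0 0 0 0" --pt "1 -0.7 1.1 3 0 0 0" --pt "1 -0.7 1.1 6 0 0 0" --pt "1 -0.7 1.1 8.5 0 0 0" --pt "1 -0.7 1.1 10.5 0 0 0" --pt "1 -0.7 1.1 11.5 0 0 0" --pt "1 -0.7 1.1 11.5 0 0 0" --pt "1 -0.7 1.1 11.5 0 0 0" --pt "1 -0.7 1.1 11.5 0 0 0" --pt "1 -0.7 1.1 11.5 0 0 0"

```text
time_s: 11.13
ee_pos: [0.6582, -0.002, 0.0454]
tool_rot: [[0.044, 0.999, 0.003], [0.999, -0.044, 0.0], [0.0, 0.003, -1.0]]
force: [0.5, -0.4, -1.2]
grip_width: 0.0332
grip_force: 30.0
```

```bash
python3 go.py m2
```

```text
t 11.13 pos [ 0.6582 -0.002   0.0454] w 0.0332 F [ 0.5 -0.4 -1.2] turn [ 0.003 -0.    -0.001]
m2 [-0.03 -0.13 -0.  ]
```

Call:
jog_arm --pt "1 0 0 0.5 0 0 0" --pt "1 0 0 0.9 0 0 0" --pt "1 0 0 1.2 0 0 0" --pt "1 0 0 1.4 0 0 0" --pt "1 0 0 1.5 0 0 0" --pt "1 0 0 1.5 0 0 0" --pt "1 0 0 1.5 0 0 0"

```text
time_s: 11.72
ee_pos: [0.657, -0.0024, 0.0308]
tool_rot: [[0.044, 0.999, -0.0], [0.999, -0.044, -0.001], [-0.001, -0.0, -1.0]]
force: [-6.9, -1.3, 15.9]
grip_width: 0.0332
grip_force: 30.0
```

Call:
jog_arm --pt "0 0 0 0 0 0 0" --pt "0 0 0 0 0 0 0" --pt "0 0 0 0 0 0 0" --pt "0 0 0 0 0 0 0" --pt "0 0 0 -0.5 0 0 0" --pt "0 0 0 -2 0 0 0" --pt "0 0 0 -5 0 0 0" --pt "0 0 0 -8 0 0 0" --pt "0 0 0 -12 0 0 0" --pt "0 -2 -2 -15 0 0 0" --pt "0 -5 -5 -16 0 0 0" --pt "0 -8 -8 -16 0 0 0"

```text
time_s: 12.72
ee_pos: [0.5775, -0.0761, 0.1935]
tool_rot: [[0.041, 0.999, 0.008], [0.999, -0.041, -0.0], [0.0, 0.008, -1.0]]
force: [0.5, -0.9, -0.7]
grip_width: 0.0877
grip_force: 0.0
```

Call:
jog_arm --pt "0 -3 -3 0 0 0 0" --pt "0 -6 -5.5 0 0 0 0" --pt "0 -9 -8.5 0 0 0 0" --pt "0 -11 -10 0 0 0 0" --pt "0 -11.8 -10.5 0 0 0 0" --pt "0 -11.8 -10.5 0 0 0 0" --pt "0 -11.8 -10.5 0 0 0 0" --pt "0 -11.8 -10.5 0 0 0 0"

```text
time_s: 13.38
ee_pos: [0.4671, -0.1884, 0.1893]
tool_rot: [[0.041, 0.999, 0.002], [0.999, -0.041, 0.001], [0.001, 0.002, -1.0]]
force: [0.5, -0.1, 0.1]
grip_width: 0.0878
grip_force: 0.0
```

```bash
python3 chk.py c
```

```text
t 13.38 pos [ 0.4671 -0.1884  0.1893] w 0.0878 F [ 0.5 -0.1  0.1] turn [ 0.002 -0.001  0.002]
c [-0.41 -0.33 -0.  ]
pred mouth [252.  184.6]
dark [252.3 185.4] 142 [ 0.4638 -0.1932]
```

Call:
jog_arm --pt "0 0 0 3 0 0 0" --pt "0 0 0 7 0 0 0" --pt "0 0 0 10 0 0 0" --pt "0 0 0 12 0 0 0" --pt "0 0 0 12 0 0 0" --pt "0 0 0 12 0 0 0"

```text
time_s: 13.93
ee_pos: [0.4659, -0.1884, 0.0681]
tool_rot: [[0.042, 0.999, -0.002], [0.999, -0.042, 0.002], [0.002, -0.002, -1.0]]
force: [0.1, 0.1, -0.0]
grip_width: 0.0881
grip_force: 0.0
```

```bash
python3 go.py c
```

```text
t 13.93 pos [ 0.4659 -0.1884  0.0681] w 0.0881 F [ 0.1  0.1 -0. ] turn [-0.002 -0.002  0.002]
c [-0.4  -0.21 -0.  ]
```

Call:
jog_arm --pt "0 -0.4 -0.2 2 0 0 0" --pt "0 -0.4 -0.2 4 0 0 0" --pt "0 -0.4 -0.2 5.2 0 0 0" --pt "0 -0.4 -0.2 5.2 0 0 0" --pt "1 -0.4 -0.2 5.2 0 0 0" --pt "1 -0.4 -0.2 5.2 0 0 0" --pt "1 -0.4 -0.2 5.2 0 0 0" --pt "1 -0.4 -0.2 5.2 0 0 0" --pt "1 -0.4 -0.2 5.2 0 0 0" --pt "1 -0.4 -0.2 5.2 0 0 0" --pt "1 -0.4 -0.2 5.2 0 0 0" --pt "1 -0.4 -0.2 5.2 0 0 0"

```text
time_s: 14.93
ee_pos: [0.4632, -0.194, 0.0167]
tool_rot: [[0.044, 0.999, 0.0], [0.999, -0.044, -0.0], [-0.0, 0.0, -1.0]]
force: [-0.5, 1.0, 0.3]
grip_width: 0.0379
grip_force: 0.0
```

Call:
jog_arm --pt "1 0 0 0 0 0 0" --pt "1 0 0 0 0 0 0" --pt "1 0 0 0 0 0 0" --pt "1 0 0 0 0 0 0" --pt "1 0 0 0 0 0 0"

```text
time_s: 15.35
ee_pos: [0.4635, -0.194, 0.0167]
tool_rot: [[0.044, 0.999, 0.0], [0.999, -0.044, -0.0], [-0.0, 0.0, -1.0]]
force: [1.3, 0.2, 0.6]
grip_width: 0.0271
grip_force: 30.0
```

```bash
python3 go.py c m3
```

```text
t 15.35 pos [ 0.4635 -0.194   0.0167] w 0.0271 F [1.3 0.2 0.6] turn [ 0.     0.    -0.001]
c [ 0.16  0.   -0.  ]
m3 [1.351e+01 1.848e+01 1.000e-02]
```

Call:
jog_arm --pt "1 0 0 -2 0 0 0" --pt "1 0 0 -5 0 0 0" --pt "1 0 0 -9 0 0 0" --pt "1 0 0 -12 0 0 0" --pt "1 1 1.5 -14 0 0 0" --pt "1 3 4 -14 0 0 0" --pt "1 5 7 -14 0 0 0" --pt "1 7 10 -14 0 0 0" --pt "1 9 13 -14 0 0 0" --pt "1 11 15.5 -14 0 0 0" --pt "1 12.5 17.5 -14 0 0 0" --pt "1 13.3 18.5 -14 0 0 0"

```text
time_s: 16.35
ee_pos: [0.6557, -0.066, 0.1561]
tool_rot: [[0.041, 0.999, 0.0], [0.999, -0.041, 0.002], [0.002, 0.0, -1.0]]
force: [0.7, -0.6, -0.8]
grip_width: 0.0275
grip_force: 30.0
```

Call:
jog_arm --pt "1 0 0 0 0 0 0" --pt "1 0 0 3 0 0 0" --pt "1 0 0 6 0 0 0" --pt "1 0 0 8.5 0 0 0" --pt "1 0 0 10.5 0 0 0" --pt "1 0 0 11.5 0 0 0" --pt "1 0 0 11.5 0 0 0" --pt "1 0 0 11.5 0 0 0" --pt "1 0 0 11.5 0 0 0" --pt "1 0 0 11.5 0 0 0"

```text
time_s: 17.18
ee_pos: [0.655, -0.0695, 0.0435]
tool_rot: [[0.044, 0.999, 0.003], [0.999, -0.044, -0.0], [-0.0, 0.003, -1.0]]
force: [-0.2, 0.8, -0.2]
grip_width: 0.0277
grip_force: 30.0
```

```bash
python3 go.py m3
```

```text
t 17.18 pos [ 0.655  -0.0695  0.0435] w 0.0277 F [-0.2  0.8 -0.2] turn [ 0.003  0.    -0.001]
m3 [ 0.23 -0.1  -0.  ]
```

Call:
jog_arm --pt "1 0.1 0 0.5 0 0 0" --pt "1 0.1 0 0.9 0 0 0" --pt "1 0.1 0 1.2 0 0 0" --pt "1 0.1 0 1.4 0 0 0" --pt "1 0.1 0 1.5 0 0 0" --pt "1 0.1 0 1.5 0 0 0" --pt "1 0.1 0 1.5 0 0 0"

```text
time_s: 17.77
ee_pos: [0.654, -0.0682, 0.0286]
tool_rot: [[0.044, 0.999, -0.0], [0.999, -0.044, -0.001], [-0.001, -0.0, -1.0]]
force: [-7.8, 0.2, 15.7]
grip_width: 0.0271
grip_force: 30.0
```

Call:
jog_arm --pt "0 0 0 0 0 0 0" --pt "0 0 0 0 0 0 0" --pt "0 0 0 0 0 0 0" --pt "0 0 0 0 0 0 0" --pt "0 0 0 0 0 0 0" --pt "0 0 0 -0.5 0 0 0" --pt "0 0 0 -2 0 0 0" --pt "0 0 0 -5 0 0 0" --pt "0 0 0 -8 0 0 0" --pt "0 0 0 -12 0 0 0" --pt "0 0 0 -15 0 0 0" --pt "0 0 0 -16 0 0 0"

```text
time_s: 18.77
ee_pos: [0.6569, -0.0678, 0.1939]
tool_rot: [[0.044, 0.999, 0.009], [0.999, -0.044, -0.0], [0.0, 0.009, -1.0]]
force: [0.3, -0.2, 1.3]
grip_width: 0.0879
grip_force: 0.0
```

Call:
jog_arm --pt "0 2 -1 0 0 0 0" --pt "0 5.7 -2.4 0 0 0 0" --pt "0 9.4 -4 0 0 0 0" --pt "0 13.1 -5.5 0 0 0 0" --pt "0 16.8 -7.1 0 0 0 0" --pt "0 20.5 -8.7 0 0 0 0" --pt "0 24.2 -10.2 0 0 0 0" --pt "0 27.9 -11.8 0 0 0 0" --pt "0 31.6 -13.3 0 0 0 0" --pt "0 35.3 -14.9 0 0 0 0" --pt "0 39 -16.5 0 0 0 0" --pt "0 42 -17.7 0 0 0 0"

```text
time_s: 19.77
ee_pos: [0.4935, 0.3623, 0.1875]
tool_rot: [[0.042, 0.999, 0.0], [0.999, -0.042, 0.001], [0.001, 0.0, -1.0]]
force: [-0.3, -0.2, -0.2]
grip_width: 0.0875
grip_force: 0.0
```

Call:
jog_arm --pt "0 1.8 -0.8 0 0 0 0" --pt "0 1.8 -0.8 0 0 0 0" --pt "0 1.8 -0.8 0 0 0 0" --pt "0 1.8 -0.8 0 0 0 0" --pt "0 1.8 -0.8 0 0 0 0" --pt "0 1.8 -0.8 0 0 0 0"

```text
time_s: 20.27
ee_pos: [0.4895, 0.3757, 0.1866]
tool_rot: [[0.047, 0.999, 0.0], [0.999, -0.047, -0.001], [-0.001, 0.0, -1.0]]
force: [0.4, 0.8, 0.2]
grip_width: 0.088
grip_force: 0.0
```

```bash
python3 chk.py d
```

```text
t 20.27 pos [0.4895 0.3757 0.1866] w 0.088 F [0.4 0.8 0.2] turn [ 0.     0.001 -0.004]
d [ 0.2  -0.14 -0.  ]
pred mouth [254.1 177.7]
dark [254.6 177.9] 76 [0.4887 0.3774]
```

Mouth matches. I'll descend to 1.5 cm, closing partway above the socket, since it is only 22 mm wide.

Call:
jog_arm --pt "0 0.1 -0.1 3 0 0 0" --pt "0 0.1 -0.1 7 0 0 0" --pt "0 0.1 -0.1 10 0 0 0" --pt "0 0.1 -0.1 13 0 0 0" --pt "0 0.1 -0.1 15.5 0 0 0" --pt "0 0.1 -0.1 17 0 0 0" --pt "0 0.1 -0.1 17.1 0 0 0" --pt "0 0.1 -0.1 17.1 0 0 0"

```text
time_s: 20.98
ee_pos: [0.4876, 0.3781, 0.0155]
tool_rot: [[0.045, 0.999, -0.001], [0.999, -0.045, -0.001], [-0.001, -0.001, -1.0]]
force: [-0.4, -0.7, -0.2]
grip_width: 0.0877
grip_force: 0.0
```

Call:
jog_arm --pt "1 0 0 0 0 0 0" --pt "1 0 0 0 0 0 0" --pt "1 0 0 0 0 0 0" --pt "1 0 0 0 0 0 0" --pt "1 0 0 0 0 0 0" --pt "1 0 0 0 0 0 0" --pt "1 0 0 0 0 0 0" --pt "1 0 0 0 0 0 0" --pt "1 0 0 0 0 0 0" --pt "1 0 0 0 0 0 0" --pt "1 0 0 0 0 0 0" --pt "1 0 0 0 0 0 0"

```text
time_s: 21.98
ee_pos: [0.4876, 0.3785, 0.0156]
tool_rot: [[0.044, 0.999, 0.0], [0.999, -0.044, 0.0], [0.0, 0.0, -1.0]]
force: [0.2, -0.3, -0.6]
grip_width: 0.0217
grip_force: 30.0
```

Call:
jog_arm --pt "1 0 0 0 0 0 0" --pt "1 0 0 0 0 0 0" --pt "1 0 0 0 0 0 0"

```text
time_s: 22.23
ee_pos: [0.4875, 0.3785, 0.0156]
tool_rot: [[0.044, 0.999, 0.0], [0.999, -0.044, 0.0], [0.0, 0.0, -1.0]]
force: [0.8, -0.6, 0.5]
grip_width: 0.0213
grip_force: 30.0
```

```bash
python3 go.py d m4
```

```text
t 22.23 pos [0.4875 0.3785 0.0156] w 0.0213 F [ 0.8 -0.6  0.5] turn [ 0.    -0.    -0.001]
d [-0.08  0.07  0.  ]
m4 [-50.29  18.61  -0.  ]
```

Call:
jog_arm --pt "1 0 0 -2 0 0 0" --pt "1 0 0 -5 0 0 0" --pt "1 0 0 -9 0 0 0" --pt "1 0 0 -12 0 0 0" --pt "1 -2 1 -14 0 0 0" --pt "1 -5.5 2 -14 0 0 0" --pt "1 -9 3.3 -14 0 0 0" --pt "1 -12.5 4.6 -14 0 0 0" --pt "1 -16 6 -14 0 0 0" --pt "1 -19.5 7.3 -14 0 0 0" --pt "1 -23 8.6 -14 0 0 0" --pt "1 -26.5 10 -14 0 0 0"

```text
time_s: 23.23
ee_pos: [0.5756, 0.1075, 0.1556]
tool_rot: [[0.044, 0.999, -0.0], [0.999, -0.044, -0.0], [-0.0, -0.0, -1.0]]
force: [1.0, 0.9, -0.2]
grip_width: 0.0213
grip_force: 30.0
```

Call:
jog_arm --pt "1 -3.5 1.3 0 0 0 0" --pt "1 -7 2.6 0 0 0 0" --pt "1 -10.5 3.8 0 0 0 0" --pt "1 -14 5 0 0 0 0" --pt "1 -17.5 6.3 0 0 0 0" --pt "1 -20.5 7.5 0 0 0 0" --pt "1 -22.7 8.2 0 0 0 0" --pt "1 -23.7 8.6 0 0 0 0" --pt "1 -23.7 8.6 0 0 0 0" --pt "1 -23.7 8.6 0 0 0 0" --pt "1 -23.7 8.6 0 0 0 0" --pt "1 -23.7 8.6 0 0 0 0"

```text
time_s: 24.23
ee_pos: [0.651, -0.1283, 0.1558]
tool_rot: [[0.04, 0.999, -0.0], [0.999, -0.04, 0.001], [0.001, -0.0, -1.0]]
force: [-0.2, -0.0, -0.5]
grip_width: 0.0214
grip_force: 30.0
```

```bash
python3 go.py m4
```

```text
t 24.23 pos [ 0.651  -0.1283  0.1558] w 0.0214 F [-0.2 -0.  -0.5] turn [-0.    -0.001  0.003]
m4 [-0.38  0.04 -0.  ]
```

Call:
jog_arm --pt "1 0 0 3 0 0 0" --pt "1 0 0 6 0 0 0" --pt "1 0 0 8.5 0 0 0" --pt "1 0 0 10.5 0 0 0" --pt "1 0 0 11.4 0 0 0" --pt "1 0 0 11.4 0 0 0" --pt "1 0 0 11.4 0 0 0" --pt "1 0 0 11.4 0 0 0" --pt "1 0 0 11.4 0 0 0" --pt "1 0 0 11.4 0 0 0"

```text
time_s: 25.07
ee_pos: [0.6522, -0.1313, 0.0431]
tool_rot: [[0.044, 0.999, 0.002], [0.999, -0.044, -0.0], [-0.0, 0.002, -1.0]]
force: [-0.6, 0.6, 0.5]
grip_width: 0.0214
grip_force: 30.0
```

```bash
python3 go.py m4
```

```text
t 25.07 pos [ 0.6522 -0.1313  0.0431] w 0.0214 F [-0.6  0.6  0.5] turn [ 0.002  0.    -0.001]
m4 [-0.08 -0.08 -0.  ]
```

Call:
jog_arm --pt "1 -0.1 0 0.5 0 0 0" --pt "1 -0.1 0 0.9 0 0 0" --pt "1 -0.1 0 1.2 0 0 0" --pt "1 -0.1 0 1.4 0 0 0" --pt "1 -0.1 0 1.55 0 0 0" --pt "1 -0.1 0 1.55 0 0 0" --pt "1 -0.1 0 1.55 0 0 0"

```text
time_s: 25.65
ee_pos: [0.6508, -0.1324, 0.0275]
tool_rot: [[0.044, 0.999, -0.001], [0.999, -0.044, -0.001], [-0.001, -0.001, -1.0]]
force: [-6.1, 0.3, 13.2]
grip_width: 0.0213
grip_force: 30.0
```

Contact. I'll release, rise and back away so the cameras can check.

Call:
jog_arm --pt "0 0 0 0 0 0 0" --pt "0 0 0 0 0 0 0" --pt "0 0 0 0 0 0 0" --pt "0 0 0 0 0 0 0" --pt "0 0 0 0 0 0 0" --pt "0 0 0 -0.5 0 0 0" --pt "0 0 0 -2 0 0 0" --pt "0 0 0 -5 0 0 0" --pt "0 0 0 -8 0 0 0" --pt "0 0 0 -12 0 0 0" --pt "0 0 0 -16 0 0 0" --pt "0 0 0 -20 0 0 0"

```text
time_s: 26.65
ee_pos: [0.6509, -0.1319, 0.2295]
tool_rot: [[0.044, 0.999, 0.001], [0.999, -0.044, 0.0], [0.0, 0.001, -1.0]]
force: [1.0, -1.4, 0.8]
grip_width: 0.0876
grip_force: 0.0
```

Call:
jog_arm --pt "0 -3 -2 0 0 0 0" --pt "0 -6 -4 0 0 0 0" --pt "0 -9 -6 0 0 0 0" --pt "0 -12 -8 0 0 0 0" --pt "0 -15 -10 0 0 0 0" --pt "0 -18 -12 0 0 0 0" --pt "0 -21 -14 0 0 0 0" --pt "0 -24 -16 0 0 0 0" --pt "0 -27 -18 0 0 0 0" --pt "0 -30 -20 0 0 0 0" --pt "0 -30 -20 0 0 0 0" --pt "0 -30 -20 0 0 0 0"

```text
time_s: 27.65
ee_pos: [0.4362, -0.4255, 0.2273]
tool_rot: [[0.049, 0.999, 0.0], [0.999, -0.049, -0.001], [-0.001, 0.0, -1.0]]
force: [1.2, -0.3, -0.1]
grip_width: 0.0876
grip_force: 0.0
```

Run:
```python
from h import *
t=ctrl.capture("top")[:,:,::-1].copy();s=ctrl.capture("side")[:,:,::-1].copy()
cv2.imwrite("pics/t9.png",t)
hs=dict(zip(((.6597,.0627),(.6569,-.0023),(.6541,-.0672),(.6513,-.1321)),(.072,.067,.062,.057)))
for m,h in hs.items():
    p=proj("top",[*m,h]);x,y=p.astype(int);cr=t[y-9:y+10,x-9:x+10]
    n,l,st,c=cv2.connectedComponentsWithStats(cv2.inRange(cr.max(2),0,70))
    for i in range(1,n):
        if st[i][4]>4:
            q=c[i]+[x-9,y-9];print(p.round(1),q.round(1),st[i][4],((cast("top",*q,h)[:2]-m)*1000).round(1))
cv2.imwrite("pics/f.png",np.vstack([cv2.resize(t[120:290,190:340],(450,510),interpolation=2)[:300],cv2.resize(s[130:220,170:320],(450,270),interpolation=2)]))
```

```text
[227.3 139.1] [227.1 139.6] 44 [-1.4  0.5]
[227.3 139.1] [235.6 144.1] 12 [-13.  -20.9]
[252.9 140.1] [252.6 140.6] 30 [-1.3  0.7]
[252.9 140.1] [260.2 144.5] 15 [-11.4 -18.4]
[252.9 140.1] [245.8 145.7] 12 [-14.   18.2]
[278.3 141.1] [270.1 144.4] 15 [-8.1 21.1]
[278.3 141.1] [278.  141.5] 16 [-1.   0.9]
[278.3 141.1] [284.5 144.9] 11 [ -9.9 -15.7]
[303.5 142.2] [294.4 144. ] 11 [-4.4 23.6]
[303.5 142.2] [303.7 142.9] 9 [-1.9 -0.4]
[303.5 142.2] [309.2 146.1] 13 [-10.3 -14.5]
```

View pics/f.png

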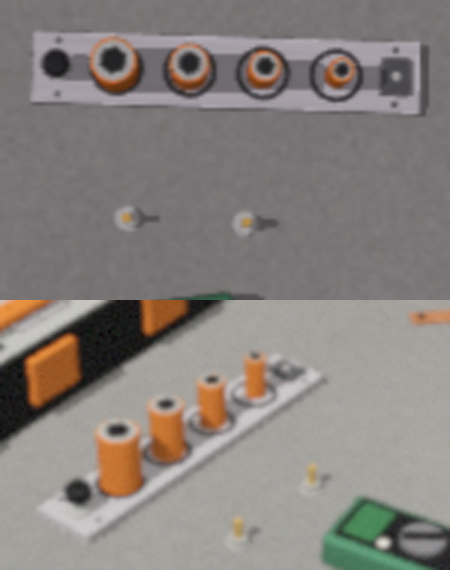

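View pics/t9.png

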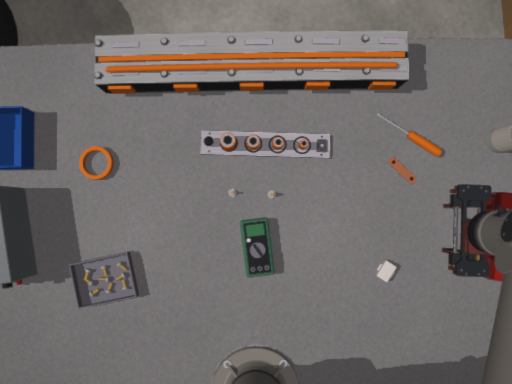

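All four sockets stand upright on their marks, largest beside the knob, each within about 2 mm by the top camera. The multimeter has not moved (258,248). Handing in.

```bash
python3 -c "
from bench import ctrl
print(ctrl.sign_off())"
```

```text
the job is handed in; nothing more can be done
None
```

The four sockets stand upright and centred on their marks, largest to smallest from the knob, each within about 2 mm by the top camera; the multimeter was left where it lay and the job is handed in (no verdict was returned).

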